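# Unpile the jeweller's kit into its fitted holders

### The arm

A 7-joint arm with a two-finger parallel gripper is mounted at the origin on a cart in front of the work surface, level with it; the furniture and walls round the work are solid. World frame = base frame: x ahead of the robot, y to its left, z up, the work surface at z = 0. Lengths are in mm, angles in rad, forces in N, time in s.
With the tool pointing down it reaches from about 400 to 900 mm from the base axis. Payload 5.6 kg.
Tool frame: the origin (TCP) lies midway between the tips of the shut fingers; the grasp point (between the pads) lies 19 mm behind it; z points along the fingers, y is the line along which they close (so a half turn about z gives the same grasp; the last joint's range is limited). The gripper opens to 92 mm and grips with 3 to 60 N. Pads are 20 mm wide; open, the fingers measure 128 mm over their backs; the gripper's body (75 mm by 189 mm) begins 69 mm behind the grasp point.
Start: joints at [-1.277, 0.468, -0.012, 1.603, 0.006, 1.071, -0.056], TCP at [214.846, 613.474, 214.592] pointing down, gripper open.
Joint ranges: [-2.53, 2.53], [-0.31, 2.02], [-1.57, 1.55], [0.28, 2.44], [-1.29, 4.43], [0.15, 1.84], [-2.92, 2.92]. Speed limits (rad/s): [2.57, 2.57, 3.14, 3.14, 3.14, 3.14, 3.14].

### API

Orientations are given as a rotation vector (axis times angle).
In Python, from cell import robot, grip, kin, viewer gives the robot as it stands. Calls block until the motion is done:
- robot.movep(position, orientation): joint-space move of the TCP to a pose.
- robot.servo_line(position, feed=150, rotation=None): straight line of the TCP; rotation=None keeps the orientation; feed is the mean speed in mm/s.
- robot.goto_joints(angles): joint-space move.
- grip(opening, newtons=None): opening from 0.0 (shut) to 1.0 (fully open); newtons is the grip in N (None keeps the last); returns when the fingers have stopped.
- robot.hold(seconds).
- kin.ik(position, orientation): joint angles nearest the present ones, or None.
- robot.observe(): the state.
- viewer.read_camera(name): name is "scene" or "top" or "wrist"; returns the picture (400x640x3 uint8, red, green, blue); there is no depth.
- viewer.camera_info(name): a dict with "camera_matrix" (3x3 intrinsics, pixels), "R" (3x3) and "t" (3): a world point X has camera coordinates R X + t. Camera axes: x right, y down, z forward; pixel columns grow to the right and rows downward; lengths in mm; the calibration is good to about 2 mm. A picture is of the moment at which its call begins: read the wrist's pose just before it. camera_info takes no time and is no camera call; for the wrist camera it gives the pose at the moment of the call.
A pose or a line that the arm cannot do raises robot.IKError and nothing moves.
- robot.job_done(): hands the job in; it is judged then, once.
Trained networks look in the newest picture that a camera, given by its name, has taken for a name from the list of things; names that differ only in an ending like _2 or _b are one class to them, and where a whole thing is asked for, a point or a joint stands for the part that bears it (a point fixed in the world has none). Each returns a list of dicts, best first, with "confidence" (0 to 1); they miss things now and then, are a little off and sometimes report something else, mostly with a low value. They report only what shows in the picture. A call takes as long as a camera call. They do not tell look-alikes from the thing itself.
- viewer.silhouettes(name, camera): "mask" (400x640 bool, what is visible of it).
- viewer.pinpoint(name, camera): "at" ([x, y, z] in mm, in the coordinates of the camera as it stood for that picture, good to about 4 mm: a listed point, or the origin of a listed thing).
The state is a dict: "t": time; "joints": joint angles; "joint_velocities": joint speeds; "joint_torque": joint torques, N m; "tcp_pos": TCP position; "tcp_rot": TCP orientation; "contact_force": force on the tool from outside, world axes, zero at the start; "wrist_torque": the same for the moment, N m; "grip_width": opening from 0.0 (shut) to 1.0 (fully open); "grip_force": force on a finger pad.
Only numpy, scipy, OpenCV 4.12 (cv2) and the standard library are available. Lean on these libraries where they do the work, as an engineer would, in place of code of your own. Each camera call takes 0.05 s, during which the arm holds its last target. There are 200 camera calls.

### The job

The kit for the next shift was left in one pile: take it apart and set each piece flat down inside the rim of the holder that is made for its shape and size: the dimpled steel block in the small square one, the lidded pot in the round one, the card box in the middle-sized rectangular one and the wooden bench block in the long one. Never tip anything over, and leave the glue bottle and the bead cup where they stand.

Things in the scene. Friction and masses are not known exactly. Their poses are not given: they have to be found in the camera images.
- dapping_block_center (a point): Steel dapping block with a dark round dimple on its top and sides, 30 x 30 mm, 32 mm high, top of the pile, standing on the pot. Point = its centre, 16 mm above its underside; x and y square to its sides, z up
- pot_center (a point): White round screw pot with lid, 43 mm in diameter (lid 45 mm, over the top 11 mm), 38 mm high, second in the pile, standing on the card box. Point = its centre, 19 mm above its underside, z up
- card_box_center (a point): Closed lidded card box, dark red lid, 50 mm (x) by 70 mm (y), 26 mm high, third in the pile, lying on the wooden block. Point = its centre, 13 mm above its underside; z up
- bench_block_center (a point): Pale wooden bench block, 60 mm (x) by 100 mm (y), 28 mm high, bottom of the pile, on the table. Point = its centre, 14 mm above its underside; z up
- square_seat (a point): Smallest holder: square tray, opening 46 x 46 mm inside a 10 mm wide plywood rim that stands 4 mm above its floor; for the dapping block. Fixed to the table. Point = centre of its floor, 5 mm above the table, z up, x and y square to its sides
- round_seat (a point): Round holder: opening 61 mm in diameter inside a 10 mm wide plywood rim that stands 4 mm above its floor; for the pot. Fixed to the table. Point = centre of its floor, 5 mm above the table, z up
- box_seat (a point): Middle-sized rectangular holder: opening 66 mm (x) by 86 mm (y) inside a 10 mm wide plywood rim that stands 4 mm above its floor; for the card box. Fixed to the table. Point = centre of its floor, 5 mm above the table, z up
- long_seat (a point): Largest, long rectangular holder: opening 76 mm (x) by 116 mm (y) inside a 10 mm wide plywood rim that stands 4 mm above its floor; for the bench block. Fixed to the table. Point = centre of its floor, 5 mm above the table, z up
- glue_center (a point): Bystander, not to be moved: slim glue bottle with a needle tip, standing, 25 mm in diameter, 100 mm high, behind the pile. Point = half-way up, z up
- cup_center (a point): Bystander, not to be moved: small white open cup of beads, 62 mm in diameter, 23 mm high, between pile and robot. Point = half-way up, z up
There are look-alikes about, which are no part of the job. Leave any orange or pink look-alike of the part that bears card_box_center alone.

How it is judged (in metres and radians):
At the end, for the whole second after the job is handed in: Each of the four pieces stands upright (within 2 degrees) and at rest on the floor of its own holder, inside the rim: its centre within 12.5 mm of the holder's centre and its height within 1.5 mm of fully seated (2 mm below) (horizontal distance between bench_block_center and long_seat below 0.0125 m and z of bench_block_center in the frame of long_seat between 0.012 and 0.0155 m and angle between each of bench_block_center, card_box_center, pot_center, dapping_block_center's own z axis and vertical below 0.035 rad and horizontal distance between card_box_center and box_seat below 0.0125 m and z of card_box_center in the frame of box_seat between 0.011 and 0.0145 m and horizontal distance between pot_center and round_seat below 0.0125 m and z of pot_center in the frame of round_seat between 0.017 and 0.0205 m and horizontal distance between dapping_block_center and square_seat below 0.0125 m and z of dapping_block_center in the frame of square_seat between 0.014 and 0.0175 m and linear speed of each of bench_block, card_box, pot, dapping_block below 0.02 m/s); the robot touches nothing.
It fails at once if the glue bottle or the bead cup is moved by more than 20 mm (distance of any of glue_center, cup_center from where it was at the start of the episode above 0.02 m).
It fails at once if a piece of the kit, the glue bottle or the cup is tipped over (more than 45 degrees) (angle between any of bench_block_center, card_box_center, pot_center, dapping_block_center, glue_center, cup_center's own z axis and vertical above 0.8 rad).
It also fails if it takes over 120 s, if anything falls off the work surface, if the arm or the gripper's body presses on something with over 40 N, if the wrist force passes 120 N, or if a joint passes its speed limit or range.

## Working session

There is one attempt and no reset: what is moved stays moved. The work goes in short steps, each a Python script; the robot and the scene stay as the last script left them, time stands still between calls to the robot, and variables do not carry over. Pictures are saved under pics/ and viewed, at most 14 in all, crops included, and the job is handed in when it is done.

```bash
ls; mkdir -p pics; cat > h.py <<'E'
import numpy as np, cv2
from cell import robot, grip, kin, viewer
NAMES=["dapping_block_center","pot_center","card_box_center","bench_block_center","square_seat","round_seat","box_seat","long_seat","glue_center","cup_center"]
def snap(cam,fn=None):
    ci=viewer.camera_info(cam); im=viewer.read_camera(cam)
    if fn: cv2.imwrite("pics/"+fn,im[:,:,::-1])
    return ci,im
def world(p,ci): return np.array(ci["R"]).T@(np.array(p)-np.array(ci["t"]))
def pix(X,ci):
    c=np.array(ci["R"])@np.array(X)+np.array(ci["t"]); u=np.array(ci["camera_matrix"])@c; return u[:2]/u[2]
def ray_z(uv,z,ci):
    R=np.array(ci["R"]);t=np.array(ci["t"]);d=R.T@np.linalg.inv(ci["camera_matrix"])@np.array([uv[0],uv[1],1.]);o=-R.T@t
    return o+d*(z-o[2])/d[2]
E
python3 - <<'E'
from h import *
print(robot.observe())
for cam in ("scene","top"):
    ci,im=snap(cam,cam+"0.png"); print(cam,(-np.array(ci["R"]).T@ci["t"]).round())
    for n in NAMES:
        print(n,[(round(d["confidence"],2),world(d["at"],ci).round(1).tolist(),pix(world(d["at"],ci),ci).round().tolist()) for d in viewer.pinpoint(n,cam)[:4]])
E
```

```text
pics
{'t': 0.0, 'joints': array([-1.27700948,  0.46833499, -0.01160523,  1.60362094,  0.00597316,
        1.07136985, -0.05631009]), 'joint_velocities': array([-1.16584269e-03, -8.10140000e-04,  9.68492904e-04, -8.24957311e-04,
       -2.61022911e-03,  1.03373462e-03, -9.50582257e-05]), 'joint_torque': array([-4.53346556e-04, -5.20589697e+01, -1.31070169e-02, -2.43747103e+01,
       -5.68510860e-02,  1.71537709e-02,  1.45210415e-04]), 'tcp_pos': array([214.66459396, 612.92374296, 213.66880799]), 'tcp_rot': array([-5.26626203e-01, -3.09694516e+00,  2.65110000e-03]), 'contact_force': array([ 0.01552955,  0.70430055, -0.65428359]), 'wrist_torque': array([ 0.01611495, -0.00225874,  0.01818256]), 'grip_force': 0.0, 'grip_width': 0.9986711162157528}
scene [  83. -481.  847.]
dapping_block_center [(0.53, [507.0, -23.6, 105.4], [302.0, 215.0])]
pot_center []
card_box_center [(0.96, [501.1, -24.9, 43.0], [302.0, 235.0]), (0.88, [493.6, 104.2, 16.1], [264.0, 215.0]), (0.71, [630.3, -35.8, 12.6], [342.0, 214.0]), (0.25, [623.2, -242.1, 4.3], [408.0, 264.0])]
bench_block_center [(0.63, [503.0, -
[... 708 characters left out ...]
2, [505.7, -26.0, 109.7], [324.0, 243.0])]
card_box_center [(0.93, [500.5, -26.5, 40.6], [323.0, 249.0]), (0.65, [493.7, 102.5, 13.8], [269.0, 248.0]), (0.6, [630.7, -37.3, 14.1], [332.0, 197.0])]
bench_block_center [(0.88, [503.2, -29.2, 11.2], [324.0, 249.0]), (0.49, [793.2, -50.4, 48.4], [342.0, 129.0]), (0.39, [503.2, -23.5, 109.7], [323.0, 244.0])]
square_seat [(0.78, [616.5, 250.8, 6.0], [215.0, 194.0])]
round_seat [(0.72, [438.0, -251.9, 6.3], [417.0, 285.0])]
box_seat []
long_seat [(0.84, [623.9, -246.2, 9.1], [417.0, 207.0])]
glue_center [(0.73, [795.2, -47.1, 48.4], [341.0, 129.0]), (0.64, [361.9, 9.9, 11.0], [303.0, 309.0])]
cup_center [(0.78, [362.5, 11.9, 12.4], [302.0, 309.0])]
```

View pics/top0.png

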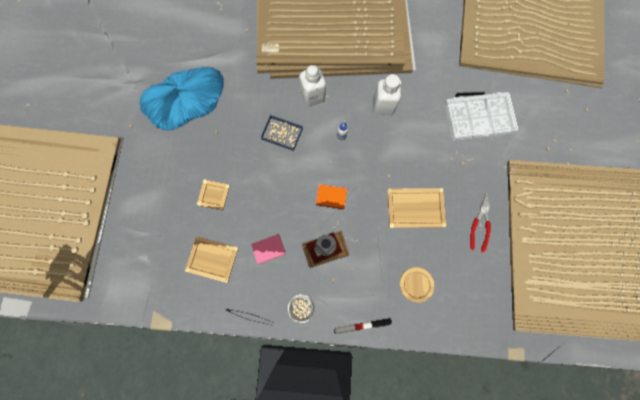

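View pics/scene0.png

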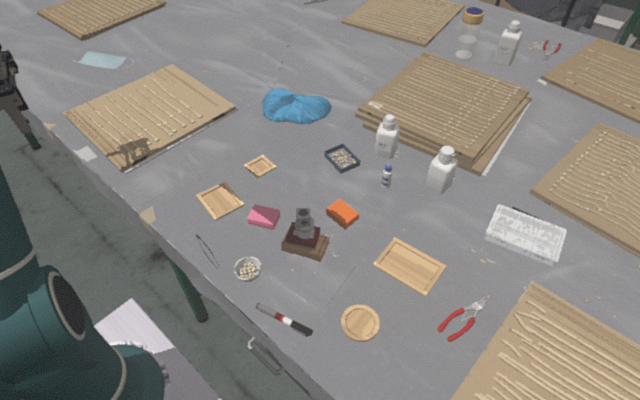

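Top view: pile at (325,247); holders: square (213,194), box (212,259), long (416,208), round (417,285). Look-alikes: orange (332,196) and pink (268,248). Cup (302,308), glue (342,129). Next I take wrist views from close by.

```bash
cat >> h.py <<'E'
from scipy.spatial.transform import Rotation as Rn
def down(a):
    "tool pointing down, finger line (tool y) at world angle a; a taken mod pi"
    y=np.array([np.cos(a),np.sin(a),0]); z=np.array([0,0,-1.]); x=np.cross(y,z)
    return Rn.from_matrix(np.column_stack([x,y,z])).as_rotvec()
def measure(name,cam,ci,exp,ztop):
    "nearest pinpoint to exp (world) and outline of the silhouette nearest exp, intersected with z=ztop"
    P=[(d["confidence"],world(d["at"],ci)) for d in viewer.pinpoint(name,cam)]
    P=[p for p in P if np.linalg.norm(p[1]-exp)<45]
    r={"pin":min(P,key=lambda p:np.linalg.norm(p[1]-exp))[1].round(1).tolist() if P else None}
    u=pix(exp,ci); best=None
    for d in viewer.silhouettes(name,cam):
        m=d["mask"].astype(np.uint8); cs,_=cv2.findContours(m,cv2.RETR_EXTERNAL,cv2.CHAIN_APPROX_NONE)
        if not cs: continue
        c=max(cs,key=cv2.contourArea)
        if cv2.pointPolygonTest(c.astype(np.float32),(float(u[0]),float(u[1])),True)<-15: continue
        w=np.array([ray_z(p[0],ztop,ci)[:2] for p in c],np.float32)
        rc=cv2.minAreaRect(w); edge=bool(c.min()==0 or c[:,0,0].max()>=639 or c[:,0,1].max()>=399)
        a=np.deg2rad(rc[2])+(np.pi/2 if rc[1][1]>rc[1][0] else 0)   # angle of long side
        q=dict(conf=round(d["confidence"],2),c=np.round(rc[0],1).tolist(),size=np.round(sorted(rc[1]),1).tolist(),long=round(float((a+np.pi/2)%np.pi-np.pi/2),3),edge=edge)
        if best is None or q["conf"]>best["conf"]: best=q
    r["sil"]=best; return r
E
python3 - <<'E'
from h import *
robot.servo_line([214,613,380],feed=300)
a=-np.pi/2+0.0
for k,(x,y) in enumerate([(400,-25),(520,-110)]):
    best=min((down(b) for b in (np.pi/2,-np.pi/2)),key=lambda r:abs(kin.ik([x,y,380],r)[6]) if kin.ik([x,y,380],r) is not None else 9)
    robot.movep([x,y,380],best)
    ci,im=snap("wrist",f"w{k}.png"); print("cam",(-np.array(ci["R"]).T@ci["t"]).round(), np.array(ci["R"])[2].round(2),ci["camera_matrix"][0][0],robot.observe()["t"],robot.observe()["joints"].round(2))
    for n,e,z in [(NAMES[0],[505,-24,108],124),(NAMES[1],[502,-26,73],92),(NAMES[2],[501,-26,41],54),(NAMES[3],[503,-29,14],28)]:
        print(n,measure(n,"wrist",ci,np.array(e,float),z))
E
python3 -c "
import cv2,numpy as np
cv2.imwrite('pics/w01.png',np.vstack([cv2.imread(f'pics/w{k}.png')[:300] for k in (0,1)]))"
```

```text
cam [321. -25. 550.] [ 0.28  0.   -0.96] 343.595666931726 4.2167 [-0.79 -0.21  0.66  1.96  0.13  1.35  1.41]
dapping_block_center {'pin': [503.1, -32.5, 107.8], 'sil': {'conf': 0.58, 'c': [498.1, -29.5], 'size': [36.7, 37.2], 'long': -0.703, 'edge': False}}
pot_center {'pin': [504.4, -27.5, 73.4], 'sil': {'conf': 0.9, 'c': [487.2, -32.4], 'size': [27.5, 41.8], 'long': -1.493, 'edge': False}}
card_box_center {'pin': [501.9, -28.5, 38.7], 'sil': {'conf': 0.87, 'c': [498.0, -29.3], 'size': [53.9, 73.5], 'long': -1.112, 'edge': False}}
bench_block_center {'pin': None, 'sil': {'conf': 0.65, 'c': [498.4, -32.4], 'size': [64.6, 101.4], 'long': -1.18, 'edge': False}}
cam [ 598. -111.  550.] [-0.28  0.   -0.96] 343.595666931726 6.8 [-0.96  0.3   1.38  1.73 -0.3   1.37 -1.09]
dapping_block_center {'pin': [502.7, -31.2, 108.6], 'sil': {'conf': 0.62, 'c': [506.1, -32.8], 'size': [28.0, 35.1], 'long': -0.671, 'edge': False}}
pot_center {'pin': [504.7, -28.6, 70.5], 'sil': {'conf': 0.8, 'c': [511.1, -37.3], 'size': [36.1, 42.2], 'long': 0.835, 'edge': False}}
card_box_center {'pin': [501.1, -31.6, 43.5], 'sil': {'conf': 0.78, 'c': [512.0, -45.9], 'size': [32.6, 49.6], 'long': 0.485, 'edge': False}}
bench_block_center {'pin': None, 'sil': None}
```

View pics/w0.png

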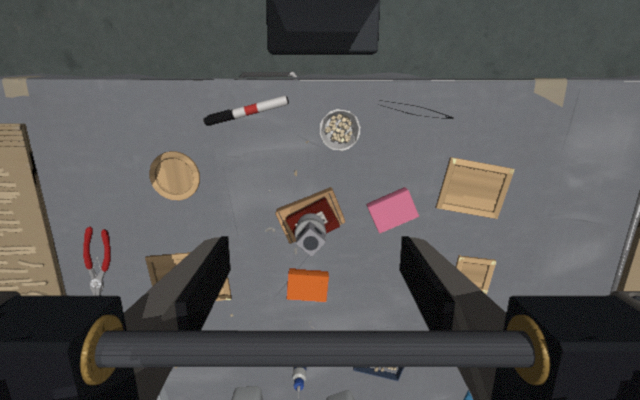

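View pics/w1.png

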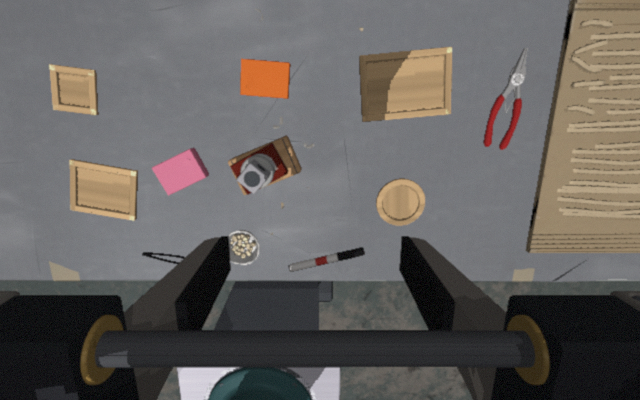

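w0 and w1 show the pile leaning visually by perspective only, with the dapping block's top at (311,242) and (252,178). All four holders are visible in w1. Next come the seats from two views, then a nearer look at the pile.

```bash
python3 - <<'E'
from h import *
S=[("square_seat",[616,252,5]),("round_seat",[440,-252,5]),("box_seat",[458,237,5]),("long_seat",[625,-246,5])]
rot=robot.observe()["tcp_rot"]; O={}
def views(tag):
    ci,im=snap("wrist",tag+".png")
    for n,e in S:
        r=measure(n,"wrist",ci,np.array(e,float),9); print(tag,n,r)
        if r["sil"]and not r["sil"]["edge"]: O.setdefault(n,[]).append((r["sil"]["c"],-np.array(ci["R"]).T@ci["t"]))
views("s0")
robot.movep([470,0,380],rot); views("s1")
robot.movep([560,60,380],rot); views("s2")
for n,o in O.items():   # triangulate
    A=np.zeros((3,3));b=np.zeros(3)
    for c,o3 in o:
        d=np.r_[c,9]-o3; d/=np.linalg.norm(d); M=np.eye(3)-np.outer(d,d); A+=M;b+=M@o3
    print(n,len(o),np.linalg.solve(A,b).round(1))
robot.movep([449,-27,260],rot)
ci,im=snap("wrist","p0.png")
for n,e,z in [(NAMES[0],[503,-30,108],124),(NAMES[1],[502,-28,73],92),(NAMES[2],[501,-28,41],54),(NAMES[3],[503,-29,14],28)]:
    print(n,measure(n,"wrist",ci,np.array(e,float),z))
u=pix([500,-30,90],ci).astype(int); print(u); c=im[max(0,u[1]-110):u[1]+110,u[0]-140:u[0]+140]
print(max(0,u[1]-110),u[0]-140)
cv2.imwrite("pics/p0c.png",cv2.resize(c,None,fx=2.6,fy=2.6,interpolation=cv2.INTER_CUBIC)[:,:,::-1])
np.savez("p0.npz",**{k:np.array(ci[k]) for k in("camera_matrix","R","t")})
print(robot.observe()["t"])
E
```

```text
s0 square_seat {'pin': [615.7, 257.0, 5.2], 'sil': {'conf': 0.87, 'c': [613.7, 250.8], 'size': [65.3, 69.7], 'long': 1.44, 'edge': False}}
s0 round_seat {'pin': [440.2, -249.9, 3.9], 'sil': {'conf': 0.92, 'c': [438.5, -250.7], 'size': [79.0, 79.5], 'long': 0.051, 'edge': False}}
s0 box_seat {'pin': [456.4, 237.7, 3.7], 'sil': {'conf': 0.64, 'c': [458.6, 233.3], 'size': [87.9, 109.2], 'long': 1.393, 'edge': False}}
s0 long_seat {'pin': [622.2, -243.8, 7.3], 'sil': {'conf': 0.72, 'c': [621.4, -245.5], 'size': [95.8, 137.1], 'long': -1.48, 'edge': False}}
s1 square_seat {'pin': None, 'sil': None}
s1 round_seat {'pin': [438.3, -250.1, 2.0], 'sil': {'conf': 0.88, 'c': [438.6, -249.1], 'size': [78.8, 81.9], 'long': 1.241, 'edge': False}}
s1 box_seat {'pin': [455.2, 235.8, 2.1], 'sil': {'conf': 0.97, 'c': [458.3, 234.0], 'size': [86.5, 107.7], 'long': 1.392, 'edge': False}}
s1 long_seat {'pin': [618.6, -248.9, 2.6], 'sil': {'conf': 0.64, 'c': [621.4, -243.9], 'size': [96.7, 140.3], 'long': -1.486, 'edge': False}}
s2 square_seat {'pin': [615.9, 256.9, 5.2], 'sil': {'conf': 0.81, 'c': [614.0,
[... 284 characters left out ...]
], 'size': [88.9, 108.8], 'long': 1.39, 'edge': False}}
s2 long_seat {'pin': None, 'sil': {'conf': 0.88, 'c': [621.5, -244.4], 'size': [96.0, 139.9], 'long': -1.48, 'edge': False}}
square_seat 2 [613.8 252.    7.2]
round_seat 3 [ 437.1 -252.2    2.8]
box_seat 3 [457.8 235.1   6.3]
long_seat 3 [ 621.6 -246.     5.7]
dapping_block_center {'pin': [502.2, -29.9, 107.5], 'sil': {'conf': 0.97, 'c': [504.0, -30.5], 'size': [30.8, 31.1], 'long': -0.712, 'edge': False}}
pot_center {'pin': None, 'sil': {'conf': 0.97, 'c': [516.3, -29.9], 'size': [22.5, 43.7], 'long': -1.523, 'edge': False}}
card_box_center {'pin': None, 'sil': None}
bench_block_center {'pin': None, 'sil': None}
[318 132]
22 178
11.125
```

View pics/p0c.png

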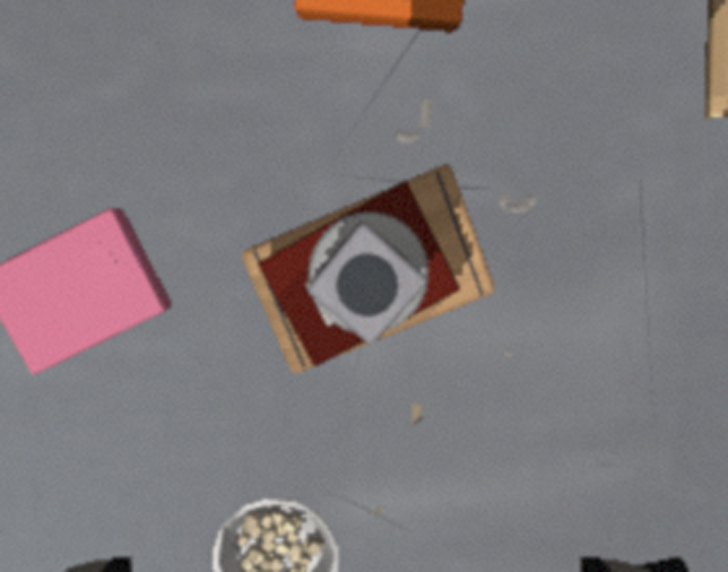

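The crop shows the square steel block turned about 45° on the pot, and the card box on the bench block, both along nearly the same direction. The holders are consistent across views (heights 3–7 mm, text gives 5–9), and the block centre z≈107.5 against 108 expected. I start with the dapping block.

```bash
cat >> h.py <<'E'
TR=250
def best_rot(p,a,step):
    "of the equivalent finger angles a+k*step the one reached with the smallest joint change"
    q0=robot.observe()["joints"]; c=[]
    for k in range(int(round(2*np.pi/step))):
        q=kin.ik(list(p),down(a+k*step))
        if q is not None: c.append((np.abs(np.array(q)-q0).max(),a+k*step))
    return min(c)[1]
def go(p,a,feed=250):
    p=[float(v) for v in p]
    try: robot.servo_line(p,feed=feed,rotation=down(a))
    except robot.IKError as e: print("line refused",e); robot.movep(p,down(a))
def say(s):
    o=robot.observe(); print(s,"t",round(o["t"],1),"tcp",o["tcp_pos"].round(1),"F",o["contact_force"].round(1),"gw",round(o["grip_width"]*92,1),"gf",round(float(o["grip_force"]),1))
def pick(xy,a,z,newtons,step=np.pi):
    a=best_rot([*xy,TR],a,step); robot.movep([*map(float,xy),TR],down(a)); go([*xy,z+25],a); go([*xy,z],a,60); say("at"); grip(0.0,newtons); say("gripped")
    go([*xy,z+15],a,60); say("lifted"); go([*xy,TR],a,200); return a
def place(xy,a,z,step=np.pi):
    a=best_rot([*xy,TR],a,step); robot.movep([*map(float,xy),TR],down(a)); say("over")
    go([*xy,z+30],a,200); go([*xy,z+3],a,60); f0=robot.observe()["contact_force"][2]; zz=z+3
    while zz>z-3:
        zz-=0.75; go([*xy,zz],a,20); f=robot.observe()["contact_force"][2]
        if f-f0>2.5: break
    say("down f0 %.1f zz %.2f"%(f0,zz))
    grip(1.0); say("released"); go([*xy,z+40],a,100); go([*xy,TR],a,300)
def look(tag,x,y,z,items,crop=None):
    robot.movep([x,y,z],down(-np.pi/2) if LOOK is None else LOOK); ci,im=snap("wrist",tag+".png")
    for n,e,zt in items: print(n,measure(n,"wrist",ci,np.array(e,float),zt))
    if crop is not None:
        u=pix(crop,ci).astype(int); r,c=max(0,u[1]-110),max(0,u[0]-140)
        cv2.imwrite("pics/"+tag+"c.png",cv2.resize(im[r:r+220,c:c+280],None,fx=2.6,fy=2.6)[:,:,::-1])
    return ci,im
LOOK=None
E
python3 - <<'E'
from h import *
print(robot.observe()["tcp_rot"].round(3), down(-np.pi/2).round(3),down(np.pi/2).round(3))
pick((503.3,-30.5),-0.712,102,30,np.pi/2)
place((614,251.2),-0.126,16,np.pi/2)
E
```

```text
[3.141 0.    0.   ] [3.142 0.    0.   ] [0.    3.142 0.   ]
at t 12.8 tcp [503.2 -30.7 101.8] F [-0.1 -1.   0.2] gw 91.7 gf 0.0
gripped t 13.8 tcp [503.3 -30.5 102. ] F [0.4 0.  1. ] gw 29.8 gf 30.0
lifted t 14.2 tcp [503.5 -30.3 117.4] F [ 0.2 -0.3 -2.8] gw 29.9 gf 30.0
over t 16.1 tcp [614.2 248.5 250.2] F [ 0.3 -0.1 -2. ] gw 30.1 gf 30.0
down f0 -0.9 zz 14.50 t 19.4 tcp [614.2 251.2  14.9] F [-1.4  0.5  2.4] gw 29.4 gf 30.0
released t 20.4 tcp [614.  251.2  14.5] F [ 0.3 -0.4  0.1] gw 91.8 gf 0.0
```

The block gripped at 29.8 mm wide and was set down with contact at z 14.9, about 1 mm lower relative to the tool than expected, so the floor is near 5 mm. Next the pot.

```bash
python3 - <<'E'
from h import *
print(measure("dapping_block_center","wrist",snap("wrist")[0],np.array([614,251,21.]),37))
it=[("pot_center",[503,-29,73],92),("card_box_center",[501,-28,41],54),("bench_block_center",[502,-29,14],28)]
look("q0",450,-27,260,it,[500,-30,60])
look("q1",420,20,290,it)
say("")
E
```

```text
{'pin': [613.7, 251.6, 19.3], 'sil': {'conf': 0.85, 'c': [615.8, 251.5], 'size': [30.6, 34.3], 'long': -0.125, 'edge': False}}
pot_center {'pin': [504.2, -33.0, 69.4], 'sil': {'conf': 0.91, 'c': [505.1, -31.2], 'size': [43.6, 43.7], 'long': -1.568, 'edge': False}}
card_box_center {'pin': None, 'sil': None}
bench_block_center {'pin': None, 'sil': None}
pot_center {'pin': None, 'sil': {'conf': 0.88, 'c': [505.0, -30.6], 'size': [43.2, 43.3], 'long': 0.025, 'edge': False}}
card_box_center {'pin': [499.2, -28.2, 37.0], 'sil': {'conf': 0.65, 'c': [493.8, -12.6], 'size': [38.4, 51.0], 'long': 0.449, 'edge': False}}
bench_block_center {'pin': None, 'sil': None}
 t 24.4 tcp [420.   19.5 289.6] F [-0.2  0.1  0.5] gw 91.9 gf 0.0
```

View pics/q0c.png

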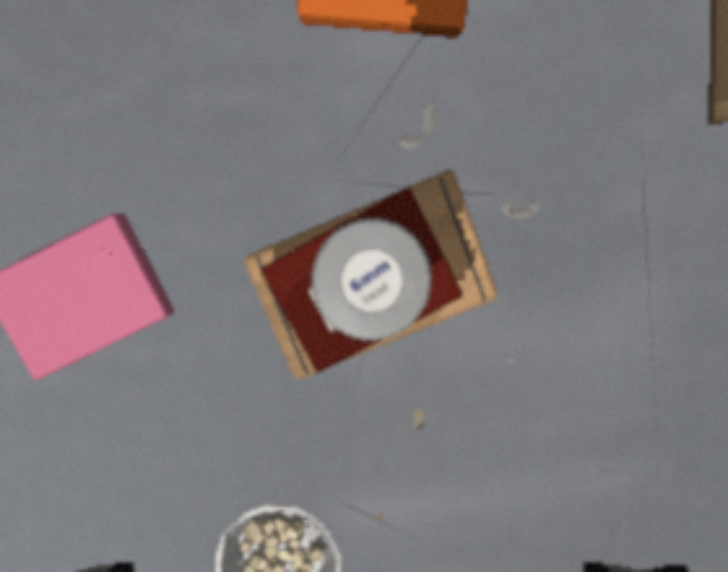

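Dapping block seated (615,251.5). The pot lid is centred in the crop at (371,280) and both views agree on (505,-31) at z=92. I pick it and then look at the box.

```bash
python3 - <<'E'
from h import *
pick((505,-31),-np.pi/2,66,25)
place((438.8,-250),-np.pi/2,17)
print(measure("pot_center","wrist",snap("wrist")[0],np.array([439,-250,24.]),43))
it=[("card_box_center",[501,-28,41],54),("bench_block_center",[502,-29,14],28)]
look("r0",450,-27,260,it,[500,-30,40])
look("r1",420,20,290,it)
say("")
E
```

```text
at t 26.3 tcp [504.8 -31.3  65.7] F [-0.3  0.6 -0.3] gw 92.2 gf 0.0
gripped t 27.1 tcp [505. -31.  66.] F [ 0.2 -0.5  0.1] gw 44.1 gf 25.0
lifted t 27.5 tcp [505.3 -30.8  81.5] F [-0.2 -0.2 -0.8] gw 44.1 gf 25.0
over t 29.4 tcp [ 439.3 -248.7  249.4] F [ 0.9  0.8 -1.5] gw 44.0 gf 25.0
down f0 -1.2 zz 16.25 t 32.4 tcp [ 439.  -250.1   17. ] F [-2.1  1.8  8.6] gw 44.1 gf 25.0
released t 33.3 tcp [ 438.8 -250.    16.2] F [-0.3 -0.1 -0.4] gw 92.0 gf 0.0
{'pin': None, 'sil': {'conf': 0.72, 'c': [440.3, -251.4], 'size': [43.6, 45.8], 'long': -0.476, 'edge': False}}
card_box_center {'pin': [501.6, -27.8, 36.8], 'sil': {'conf': 0.75, 'c': [501.3, -27.8], 'size': [50.1, 69.5], 'long': -1.071, 'edge': False}}
bench_block_center {'pin': None, 'sil': None}
card_box_center {'pin': [502.9, -28.9, 39.2], 'sil': {'conf': 0.89, 'c': [501.1, -27.4], 'size': [51.0, 69.8], 'long': -1.06, 'edge': False}}
bench_block_center {'pin': None, 'sil': None}
 t 36.6 tcp [420.1  18.9 289.6] F [-0.4 -0.5 -0.5] gw 91.8 gf 0.0
```

View pics/r0c.png

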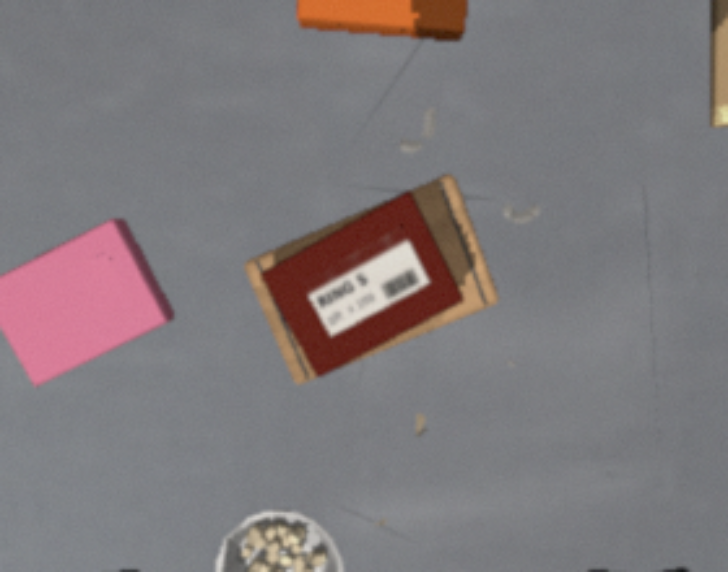

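Pot seated (440,-251). The red box lies at (501.2,-27.6) in both views, with its long side at -1.065 rad.

```bash
python3 - <<'E'
from h import *
pick((501.2,-27.6),-1.065+np.pi/2,38,20)
place((458.4,234),1.392-np.pi/2,15)
print(measure("card_box_center","wrist",snap("wrist")[0],np.array([458,234,18.]),31))
it=[("bench_block_center",[502,-29,14],28)]
look("b0",450,-27,240,it,[500,-30,40])
look("b1",420,20,290,it)
say("")
E
```

```text
at t 38.7 tcp [501.  -27.9  37.7] F [ 0.8 -0.3 -0.3] gw 92.1 gf 0.0
gripped t 39.4 tcp [501.2 -27.5  38.1] F [-0.6 -0.2  1.6] gw 49.6 gf 20.0
lifted t 39.8 tcp [501.5 -27.4  53.4] F [ 0.3  0.9 -0.6] gw 50.3 gf 20.0
over t 42.5 tcp [458.6 233.2 249.7] F [-0.5 -0.7 -1.4] gw 50.0 gf 20.0
down f0 -0.1 zz 14.25 t 45.5 tcp [458.5 234.   15. ] F [-1.4 -0.3  9.6] gw 49.9 gf 20.0
released t 46.3 tcp [458.4 234.   14.2] F [0.4 0.  0.5] gw 91.8 gf 0.0
{'pin': [457.7, 234.3, 18.0], 'sil': {'conf': 0.73, 'c': [458.7, 235.2], 'size': [50.3, 70.9], 'long': 1.394, 'edge': False}}
bench_block_center {'pin': [503.1, -34.0, 13.4], 'sil': {'conf': 0.79, 'c': [501.4, -32.2], 'size': [60.6, 99.6], 'long': -1.168, 'edge': False}}
bench_block_center {'pin': [502.1, -34.7, 14.4], 'sil': {'conf': 0.89, 'c': [501.5, -31.6], 'size': [61.9, 101.1], 'long': -1.181, 'edge': False}}
 t 49.6 tcp [419.9  19.3 289.5] F [-0.1 -0.4 -0.2] gw 92.1 gf 0.0
```

View pics/b0c.png

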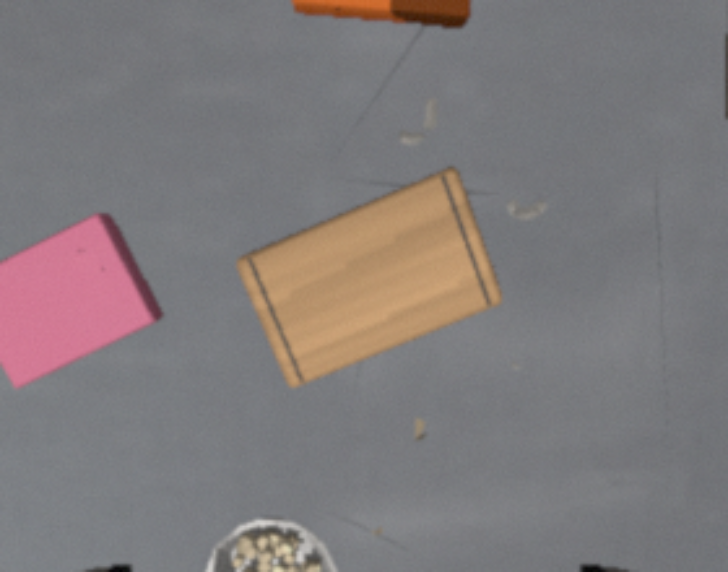

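Card box seated with the right yaw. The bench block is alone and undisturbed at (501.5,-31.9), long side -1.175 rad.

```bash
python3 - <<'E'
from h import *
pick((501.5,-31.9),-1.175+np.pi/2,10,30)
place((621.5,-244.7),-1.482+np.pi/2,15)
print(measure("bench_block_center","wrist",snap("wrist")[0],np.array([621,-245,19.]),33))
robot.movep([520,0,400],LOOK if LOOK is not None else down(-np.pi/2))
E1=[("dapping_block_center",[614,251,21],37),("pot_center",[439,-250,24],43),("card_box_center",[458,234,18],31),("bench_block_center",[621,-245,19],33)]
robot.movep([560,0,400],down(-np.pi/2)); ci,im=snap("wrist","fin.png")
for n,e,z in E1: print(n,measure(n,"wrist",ci,np.array(e,float),z))
ci,im=snap("scene","finscene.png")
for n,e in [("glue_center",[793,-48,50]),("cup_center",[362,12,11])]: print(n,measure(n,"scene",ci,np.array(e,float),20)["pin"])
say("")
c=im[130:350,180:460]; cv2.imwrite("pics/fins.png",cv2.resize(c,None,fx=2.6,fy=2.6)[:,:,::-1])
E
```

```text
at t 51.9 tcp [501.3 -32.2   9.7] F [ 0.2 -0.2  0.5] gw 92.0 gf 0.0
gripped t 52.4 tcp [501.6 -31.9  10.1] F [0.  0.6 1.2] gw 59.9 gf 30.0
lifted t 52.8 tcp [501.8 -31.7  25.4] F [-0.3  0.1 -1.2] gw 60.0 gf 30.0
over t 55.1 tcp [ 621.4 -243.6  249.3] F [ 0.1  0.  -1.3] gw 59.9 gf 30.0
down f0 -0.6 zz 14.25 t 58.1 tcp [ 621.7 -244.8   15.2] F [-2.   1.8  5.2] gw 60.1 gf 30.0
released t 58.7 tcp [ 621.5 -244.7   14.2] F [-0.3  1.4 -0.1] gw 92.0 gf 0.0
{'pin': [621.7, -248.8, 19.0], 'sil': {'conf': 0.8, 'c': [621.3, -246.2], 'size': [59.5, 99.4], 'long': -1.482, 'edge': False}}
dapping_block_center {'pin': [609.3, 250.3, 20.4], 'sil': {'conf': 0.68, 'c': [614.4, 245.0], 'size': [31.5, 40.4], 'long': 1.444, 'edge': False}}
pot_center {'pin': [438.0, -251.0, 19.4], 'sil': {'conf': 0.81, 'c': [445.6, -242.1], 'size': [46.1, 60.5], 'long': 0.891, 'edge': False}}
card_box_center {'pin': [459.7, 233.2, 17.5], 'sil': {'conf': 0.87, 'c': [461.8, 229.2], 'size': [59.0, 78.8], 'long': 1.408, 'edge': False}}
bench_block_center {'pin': [622.0, -247.5, 17.4], 'sil': None}
glue_center [790.8, -48.0, 53.5]
cup_center [360.2, 13.2, 13.2]
 t 62.4 tcp [5.600e+02 1.000e-01 4.001e+02] F [ 0.4 -0.5 -0.2] gw 92.1 gf 0.0
```

View pics/fin.png

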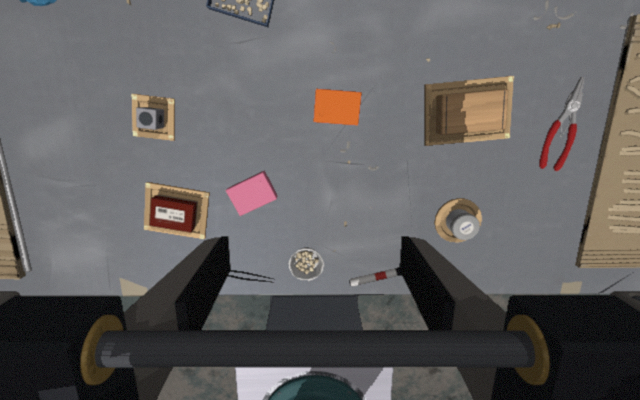

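View pics/fins.png

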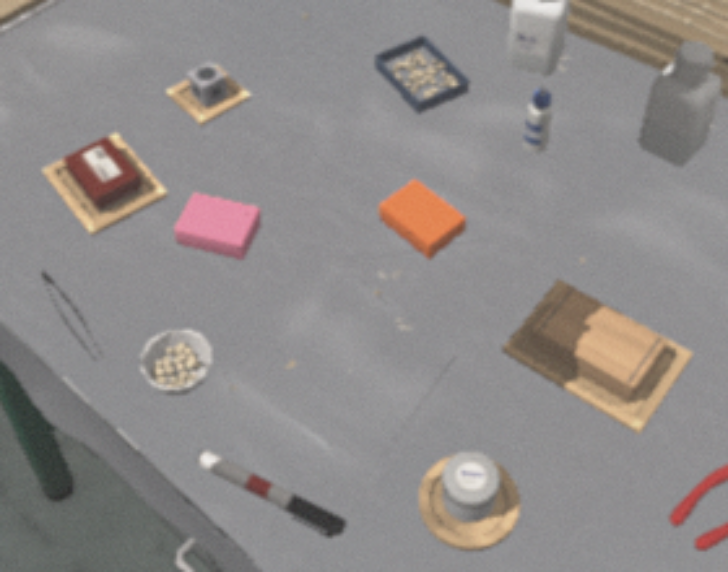

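Both pictures show all four pieces flat inside their rims: block (150,118), box (173,213), pot (463,222) and bench block (470,110) in the wrist view. The cup and glue bottle stand where they were, and nothing touches the robot.

```bash
python3 -c "
from h import *
print(robot.job_done())"
```

```text
the job is handed in; nothing more can be done
None
```

The job is handed in: all four pieces were set down in their own holders and showed flat inside the rims in the last pictures, with the glue bottle and bead cup where they stood; the hand-in returned no verdict.

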